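Turn the soap tray over with the spatula

ROBOT

A 7-joint arm with a two-finger parallel gripper is mounted at the origin on the work surface. World frame = base frame: x ahead of the robot, y to its left, z up, the work surface at z = 0. Lengths are in m, angles in degrees, forces in N, time in s.
With the tool pointing down it reaches from about 0.4 to 0.875 m from the base axis. Payload 6.5 kg.
Tool frame: the origin (TCP) lies at the very end of the fingers, on their centre line; the grasp point (between the pads) lies 19 mm behind it; z points along the fingers, y is the line along which they close (so a half turn about z gives the same grasp; the last joint's range is limited). The gripper opens to 88 mm and grips with 3 to 60 N. Pads are 18 mm wide; open, the fingers measure 123 mm over their backs; the gripper's body (75 mm by 187 mm) begins 45 mm behind the grasp point.
Start: joints at [65.478, 30.733, -0.252, 88.115, 0.149, 61.152, -4.079], TCP at [0.23, -0.608, 0.239] pointing down, gripper open.
Joint ranges: [-154.64, 154.64], [-21.42, 123.67], [-72.66, 72.17], [13.99, 137.28], [-74.86, 254.86], [10.95, 109.41], [-158.01, 158.01]. Speed limits (degrees/s): [136.94, 136.94, 180, 180, 180, 180, 180].

INTERFACE

Orientations are given as [roll, pitch, yaw] about the fixed x, y, z axes, in that order (R = Rz(yaw) Ry(pitch) Rx(roll)).
In Python, from plant import bot, sensors, grab_frame, workorder gives the robot as it stands. Calls block until the motion is done:
- bot.move_pose(position, orientation): joint-space move of the TCP to a pose.
- bot.move_l(position, rate=0.15, ori=None, stop_force=None): straight line of the TCP; ori=None keeps the orientation; rate is the mean speed in m/s. With stop_force (N) it stops when the force on the tool has changed by that much, and returns True; else False.
- bot.goto_joints(angles): joint-space move.
- bot.set_gripper(opening, squeeze=None): finger opening in m; squeeze is the grip in N (None keeps the last); returns when the fingers have stopped.
- bot.hold(seconds).
- bot.inverse_kinematics(position, orientation): joint angles nearest the present ones, or None.
- sensors.state(): the state.
- grab_frame(name): name is "side" or "top" or "wrist"; returns a dict with "pixels" (480x640x3 uint8, blue, green, red), "K" (3x3 intrinsics, pixels), "R" (3x3) and "t" (3): a world point X has camera coordinates R X + t. Camera axes: x right, y down, z forward; pixel columns grow to the right and rows downward; lengths in m; the calibration is good to about 2 mm. A picture is of the moment at which its call begins. There is no depth.
A pose or a line that the arm cannot do raises bot.PlanningError and nothing moves.
- workorder.sign_off(): hands the job in; it is judged then, once.
The state is a dict: "time": time; "joint_positions": joint angles; "dq": joint speeds; "joint_torque": joint torques, N m; "ee_pos": TCP position; "orientation": TCP orientation; "contact_force": force on the tool from outside, world axes, zero at the start; "moment": the same for the moment, N m; "width": finger opening in m; "finger_force": force on a finger pad.
Only numpy, scipy, OpenCV 4.12 (cv2) and the standard library are available. Lean on these libraries where they do the work, as an engineer would, in place of code of your own. Each camera call takes 0.05 s, during which the arm holds its last target. There are 200 camera calls.

TASK

The stone soap tray lying ribs down in the front bay of the slatted rack has just been sealed, so neither gripper nor arm may touch it. Take the spatula from its rest, use it to turn the tray over so that the tray lies flat in the front bay with both ribs up, then lay the spatula back on its rest with its blade flat on the counter. Do not toss or drop the tray, and leave the other things where they are.

Things in the scene. Friction and masses are not known exactly. Their poses are not given: they have to be found in the camera images.
- tray_mid (a point): Centre of the soap tray (half-way up its 17 mm): a stone plate 92 (x) x 110 (y) x 8 mm; on one face two ribs along x, 10 mm wide, 9 mm high, at y -46 and +46 mm, 82 mm clear between them, open at both ends. 0.2 kg, loose. Starts ribs down: a gap 9 mm high under the plate opens towards the robot. z points from ribs to plain face (up at the start, down once turned).
- rack_bay (a point): Middle of the front bay of the fixed slatted rack, level with the slat tops, 14 mm above the counter; x away from the robot, y left. The bay spans x -62 to 62, y -179 to 179 mm: no lip in front; behind, a bar at x 64 to 72, top 14 mm above the slats; end strips 10 mm above the slats. Bystanders up to 150 mm tall stand behind the bar, x 75 to 185.
- spatula_grip (a point): A place to grip the loose spatula (0.22 kg), on the axis of its straight octagonal black handle, 24 mm across flats (a flat every 45 degrees, so it can be gripped from above or rolled). x runs along the handle to the blade, z up. The handle spans x -85 to 50 mm, level, axis 62 mm above the blade's underside; then a 9 mm thick neck slopes down to the blade.
- spatula_blade (a point): Centre of the flat steel blade, 80 (x) x 66 (y) x 2.5 mm; it is 115 mm ahead (x) of and 60.75 mm below spatula_grip, same axes. At the start it lies flat on the counter.
- rest_top (a point): Middle of the flat top of the fixed spatula rest, 22 mm long (x), 50 mm above the counter; the underside of the handle lies on it between flaring cheeks, 36 mm apart at their foot and 12 mm high; x points to the blade. At the start spatula_grip is 66 mm ahead (x) of this point and 12 mm above it.
- mug: Bystander, to be left alone: White mug on the back row of the rack, 90 mm tall. The point is the middle of its underside.
- soapbox: Bystander, to be left alone: Soap travel box on the back row of the rack, 105 x 72 x 36 mm. The point is the middle of its underside.
- lotion: Bystander, to be left alone: Lotion bottle on the back row of the rack, 150 mm tall, 60 mm across. The point is the middle of its underside.
- separators: Bystander, to be left alone: Pair of silicone toe separators on the counter, 85 x 52 x 30 mm. The point is the middle of its underside.
- clipper: Bystander, to be left alone: Long toenail clipper on the counter, 200 mm long. The point is the middle of its underside.
- hairbrush: Bystander, to be left alone: Clear hair brush on the counter, 205 x 68 x 33 mm. The point is the middle of its underside.
- tray: The tray again; this point is the middle of its rib side, 8.5 mm from tray_mid.
- spatula: The spatula again; this point is the middle of the blade's underside.
- rest: The spatula rest again; this point is at its foot, 50 mm below rest_top.

How it is judged (in metres and radians):
On the way, in this order (a step that is already met when the one before it is completed fails the run):
1. the tray is lifted by the held spatula (contact force between spatula and tray above 0.2 N and contact force between the fingers and spatula above 1 N and z of tray_mid in the frame of rack_bay above 0.03 m), for 0.1 s.
2. the tray lies flat on the front bay, ribs up (angle between tray_mid's own z axis and vertical above 3 rad and z of tray_mid in the frame of rack_bay between 0.004 and 0.014 m and x of tray_mid in the frame of rack_bay between -0.03 and 0.03 m and y of tray_mid in the frame of rack_bay between -0.13 and 0.13 m and linear speed of tray below 0.03 m/s), for 0.2 s.
At the end, for the whole second after the job is handed in: Tray at rest on the front bay, ribs up, level within 0.14 rad, its centre within 30 mm (x) and 130 mm (y) of the bay's middle. Spatula at rest, its handle lying in the rest (grip point 30 to 120 mm ahead of it), blade flat on the counter (tilt under 0.12 rad) (all of step 2 and angle between spatula_blade's own z axis and vertical below 0.12 rad and height (world z) of spatula_blade below 0.012 m and z of spatula_grip in the frame of rest_top between 0.006 and 0.02 m and x of spatula_grip in the frame of rest_top between 0.03 and 0.12 m and contact force between spatula and rest above 0.05 N and linear speed of spatula below 0.03 m/s); the robot touches nothing.
It fails at once if the gripper or arm touches the tray (contact force between any of the fingers, the arm and tray above 0.3 N).
It fails at once if the tray is tossed or dropped (faster than 1.6 m/s) (linear speed of tray above 1.6 m/s).
It fails at once if a bystander is moved more than 30 mm (distance of any of mug, soapbox, lotion, separators, clipper, hairbrush from where it was at the start of the episode above 0.03 m).
It also fails if it takes over 66 s, if anything falls off the work surface, if the arm or the gripper's body presses on something with over 40 N, if the wrist force passes 120 N, or if a joint passes its speed limit or range.

## Working session

There is one attempt and no reset: what is moved stays moved. The work goes in short steps, each a Python script; the robot and the scene stay as the last script left them, time stands still between calls to the robot, and variables do not carry over. Pictures are saved under pics/ and viewed, at most 14 in all, crops included, and the job is handed in when it is done.

```bash
ls; mkdir -p pics; python3 - <<'E'
from plant import bot,sensors,grab_frame
import cv2,numpy as np
for n in("top","side"):
    f=grab_frame(n);cv2.imwrite(f"pics/{n}0.png",f["pixels"]);np.savez(f"{n}.npz",K=f["K"],R=f["R"],t=f["t"]);print(n,f["K"].round(1).tolist(),f["R"].round(3).tolist(),f["t"].round(3).tolist())
s=sensors.state();print(s)
E
```

```text
pics
top [[441.4, 0.0, 316.9], [0.0, 441.4, 239.0], [0.0, 0.0, 1.0]] [[0.019, -1.0, -0.018], [-0.991, -0.016, -0.135], [0.134, 0.021, -0.991]] [0.075, 0.59, 1.091]
side [[438.0, 0.0, 322.5], [0.0, 438.0, 238.0], [0.0, 0.0, 1.0]] [[-0.888, -0.46, 0.005], [-0.308, 0.588, -0.748], [0.342, -0.666, -0.664]] [0.565, 0.208, 1.017]
{'time': 0.1, 'joint_positions': array([65.47809289, 30.77332399, -0.25511554, 88.16138965,  0.15135261,
       61.1521087 , -4.07895058]), 'dq': array([-0.02771757, -0.16111246, -0.02697222, -0.25585713, -0.00744505,
       -0.02085554, -0.01821017]), 'joint_torque': array([ 3.22686858e-03, -5.72075915e+01,  9.94471908e-01, -2.52227998e+01,
       -5.60702523e-02,  1.34740604e-02,  5.01786337e-05]), 'ee_pos': array([ 0.22986677, -0.60743779,  0.23794949]), 'orientation': array([-1.79913866e+02,  8.07941963e-03,  2.07353820e+01]), 'contact_force': array([0.98479638, 0.63166667, 0.2017809 ]), 'moment': array([-0.01026802,  0.01660875, -0.01214414]), 'finger_force': 0.0, 'width': 0.08802992611425474}
```

View pics/top0.png

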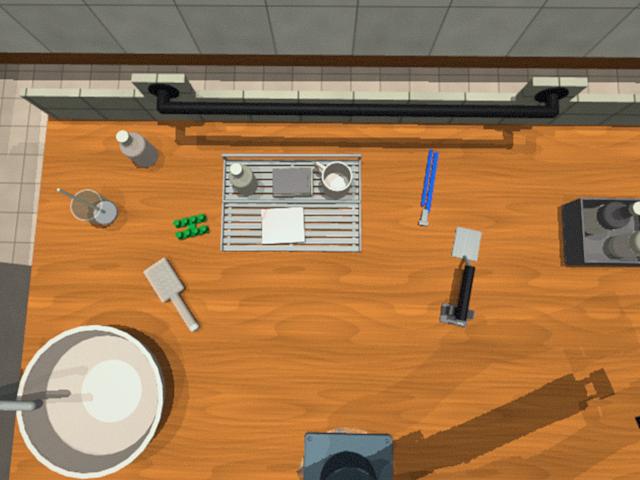

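View pics/side0.png

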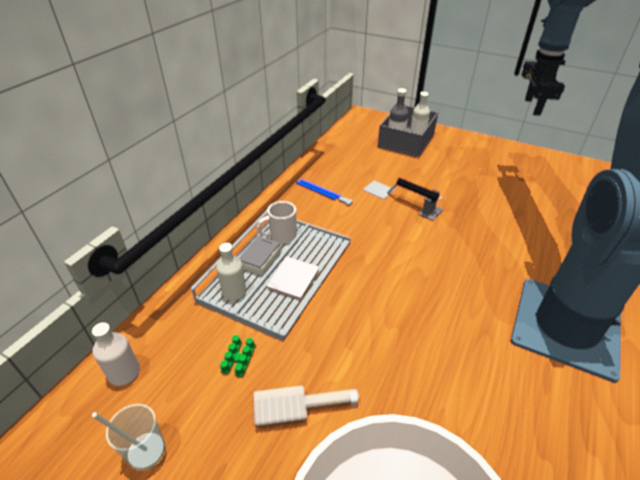

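The top view shows the rack at (220-362, 152-252), tray at about (283,226), and spatula with blade at (466,244) and handle to (460,318). The side view agrees. I'll zoom in for corners.

```bash
cat > h.py <<'E'
import numpy as np,cv2
def cam(n): d=np.load(f"{n}.npz"); return d["K"],d["R"],d["t"]
def pix2w(c,uv,z):
    K,R,t=c; d=R.T@np.linalg.solve(K,np.array([uv[0],uv[1],1.])); C=-R.T@t
    return C+d*(z-C[2])/d[2]
def w2pix(c,X):
    K,R,t=c; p=K@(R@np.asarray(X,float)+t); return p[:2]/p[2]
E
python3 - <<'E'
from h import *
im=cv2.imread("pics/top0.png")
a=cv2.resize(im[145:260,215:370],None,fx=4,fy=4,interpolation=cv2.INTER_CUBIC)
b=cv2.resize(im[220:335,430:490],None,fx=4,fy=4,interpolation=cv2.INTER_CUBIC)[:460]
o=np.hstack([a,b[:, :180]]);print(o.shape)
cv2.imwrite("pics/z.png",o)
c=cam("top");print("camC",-c[1].T@c[2])
for n,uv,z in[("bar",(340,108),.1),("wallfoot",(340,122),0),("rackFL",(222,251),.014),("rackFR",(361,251),.014)]:print(n,pix2w(c,uv,z).round(3))
E
```

```text
(460, 800, 3)
camC [0.43655147 0.06141592 1.16210589]
bar [0.916 0.032 0.1  ]
wallfoot [ 0.92   0.028 -0.   ]
rackFL [0.556 0.334 0.014]
rackFR [ 0.562 -0.03   0.014]
```

View pics/z.png

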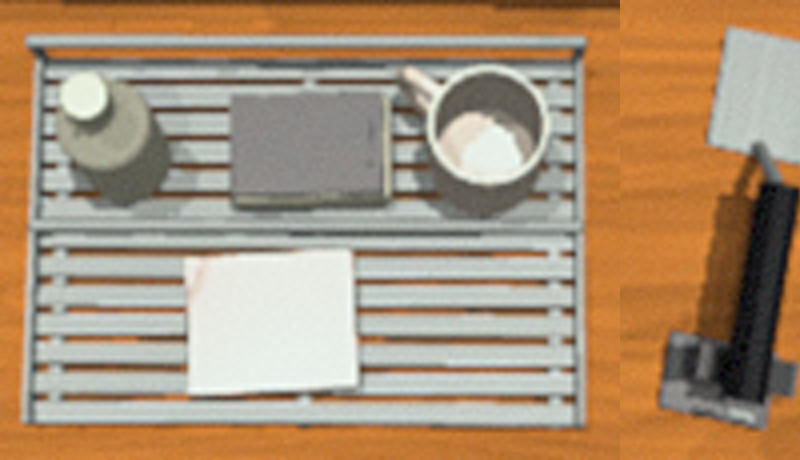

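```bash
python3 - <<'E'
from h import *
from scipy.optimize import least_squares
c=cam("top")
def u(p,o,x0=0): return ((p[0]-x0+.5)/4-.5+o[0],(p[1]+.5)/4-.5+o[1])
def fit(pts,loc,g):
    f=lambda q:np.concatenate([w2pix(c,[q[0]+np.cos(q[2])*l[0]-np.sin(q[2])*l[1],q[1]+np.sin(q[2])*l[0]+np.cos(q[2])*l[1],l[2]])-p for p,l in zip(pts,loc)])
    r=least_squares(f,g);return r.x,r.fun.round(1)
L=(215,145)
t=[u(p,L) for p in[(186,258),(353,250),(357,387),(188,395)]]
print("tray",fit(t,[(.046,.055,.031),(.046,-.055,.031),(-.046,-.055,.031),(-.046,.055,.031)],[.6,.17,0]))
for n,p,z in[("FL",(23,425),.014),("FR",(585,425),.014),("barL",(30,222),.028),("barR",(585,222),.028),("slatFL",(38,424),.014),("slatFR",(573,424),.014),("slatfront",(300,424),.014),("bar front bottomedge",(300,232),.028)]:print(n,pix2w(c,u(p,L),z).round(4))
S=(430,220)
s=[u(p,S,620) for p in[(728,28),(708,145),(780,187),(745,398)]]
# blade far-left, near-left; handle front/rear axis
print("spat",fit(s,[(.155,.033,.002),(.075,.033,.002),(.05,0,.068),(-.085,0,.068)],[.5,-.27,0]))
E
python3 - <<'E'
from plant import grab_frame
import cv2
f=grab_frame("wrist");cv2.imwrite("pics/w0.png",f["pixels"]);print(f["K"],f["R"].round(3),f["t"].round(3))
E
```

```text
tray (array([0.62465821, 0.17580214, 0.05861857]), array([-0.3, -0.4, -0. , -0.2,  0.2,  0.4,  0. ,  0.2]))
FL [0.5565 0.3385 0.014 ]
FR [ 0.5627 -0.0298  0.014 ]
barL [0.6895 0.337  0.028 ]
barR [ 0.6948 -0.0279  0.028 ]
slatFL [0.5573 0.3287 0.014 ]
slatFR [ 0.5632 -0.022   0.014 ]
slatfront [0.5602 0.1565 0.014 ]
bar front bottomedge [0.6854 0.1588 0.028 ]
spat (array([ 0.47519351, -0.28491942, -0.20020547]), array([-0. , -0.3, -0.4, -0.2,  0.6, -0.5, -0.2,  1. ]))
[[362.90952008   0.         317.84872955]
 [  0.         362.90952008 233.89184787]
 [  0.           0.           1.        ]] [[ 0.355 -0.935 -0.002]
 [-0.886 -0.337  0.319]
 [-0.299 -0.111 -0.948]] [-0.649 -0.045  0.391]
```

```bash
cat >> h.py <<'E'
from scipy.spatial.transform import Rotation as Ro
def E(roll,pitch,yaw): return Ro.from_euler("xyz",[roll,pitch,yaw],degrees=True).as_matrix()
GX=0.0 # grip offset along handle
def toolS(beta,sign,tau):
    b,t=np.radians(beta),np.radians(tau)
    z=-(np.array([0,np.sin(b),np.cos(b)])*np.cos(t)+np.array([-1,0,0])*np.sin(t))
    y=sign*np.array([0,np.cos(b),-np.sin(b)])
    return np.column_stack([np.cross(y,z),y,z])
def tcp(P,cfg,blade=None,grip=None,d=0.019,gx=None):
    """P: spatula rotation; blade centre or grip point in world -> TCP position, rpy. d: TCP beyond handle axis"""
    gx=GX if gx is None else gx
    g=np.asarray(grip,float) if grip is not None else np.asarray(blade,float)-P@np.array([.115,0,-.06075])
    T=P@toolS(*cfg)
    return g+P@np.array([gx,0,0])+T[:,2]*d, Ro.from_matrix(T).as_euler("xyz",degrees=True)
SP=np.array([.475,-.285,.062]); SY=-11.5
TR=np.array([.6247,.1758]); TY=3.36
E
python3 - <<'E'
from h import *
from plant import bot
def ik(p,o):
    q=bot.inverse_kinematics(p,o); return q
for s in(1,-1):
  for sg in(1,-1):
    for tau in(0,20,40,60):
      cfg=(45*s,sg,tau); out=[];prev=None
      seq=[(E(0,0,SY),dict(grip=SP)),(E(0,0,SY),dict(grip=SP+[0,0,.1]))]
      bl=np.array([.6127,.1758,.018])
      seq+=[(E(0,0,TY),dict(blade=bl+[-.11,0,0])),(E(0,0,TY),dict(blade=bl)),(E(0,0,TY),dict(blade=bl+[0,0,.1]))]
      seq+=[(E(s*r,0,TY),dict(blade=bl+[0,0,.1])) for r in(30,60,90,105)]+[(E(s*r,0,TY),dict(blade=bl+[0,0,.06])) for r in (90,105)]
      for P,k in seq:
        q=ik(*tcp(P,cfg,**k)); out.append(None if q is None else np.round(q).astype(int))
      print(cfg,sum(o is not None for o in out),"/",len(out))
      if all(o is not None for o in out):
        for o in out[::2]+[out[-1]]:print("   ",o)
E
```

```text
(45, 1, 0) 11 / 11
    [ 12  47 -11 113  69  58  24]
    [-14  58 -51 109  59  92  -5]
    [-15  48 -41  97  54  94  16]
    [ 31  38 -52 113  22  41  62]
    [ 45  60 -45 108 -28  45 129]
    [ 45  64 -43 107 -27  43 131]
    [ 45  64 -43 107 -27  43 131]
(45, 1, 20) 11 / 11
    [  2  44   1 128 101  46  -9]
    [-23  53 -45 121  71  86 -17]
    [-11  47 -51 111  72  92   3]
    [ 32  31 -52 128  55  15  29]
    [ 58  64 -54 122 -49  20 153]
    [ 65  79 -63 120   5  14 108]
    [ 65  79 -63 120   5  14 108]
(45, 1, 40) 6 / 11
(45, 1, 60) 1 / 11
(45, -1, 0) 11 / 11
    [ -19   51   28  114   43   35 -139]
    [ -78   52   36  113    5   54 -136]
    [ -64   44   31  100   17   67 -133]
    [  9  29 -23 114  -7  37 -92]
    [ 29  52 -22 109 -51  55 -31]
    [ 30  57 -23 108 -50  52 -30]
    [ 30  57 -23 108 -50  52 -30]
(45, -1, 20) 10 / 11
(45, -1, 40) 6 / 11
(45, -1, 60) 1 / 11
(-45, 1, 0) 11 / 11
    [ 74  63 -45  90   1  61 118]
    [ 49  59 -60 128  10  20  88]
    [ 32  40 -42 113 -31  41 116]
    [  2  45 -54 102  49  70  20]
    [-27  64 -36  85  58 106  10]
    [-28  67 -35  84  59 104   8]
    [-28  67 -35  84  59 104   8]
(-45, 1, 20) 10 / 11
(-45, 1, 40) 7 / 11
(-45, 1, 60) 6 / 11
(-45, -1, 0) 11 / 11
    [ 52  54 -10  91 -31  66 -36]
    [ 29  45 -34 128 -52  27 -34]
    [ 19  35 -23 114 -47  47 -51]
    [  -9   38  -37  103   39   62 -152]
    [ -57   58   12   87   29   83 -150]
    [ -61   63   17   86   25   79 -149]
    [ -61   63   17   86   25   79 -149]
(-45, -1, 20) 10 / 11
(-45, -1, 40) 7 / 11
(-45, -1, 60) 6 / 11
```

```bash
cat >> h.py <<'E'
CFG=(45,1,0)
E
python3 - <<'E'
from h import *
from plant import bot,sensors,grab_frame
bot.set_gripper(0.055)
p,o=tcp(E(0,0,SY),CFG,grip=SP,d=.019-.085)
bot.move_pose(p,o)
for n in("wrist","side"):
    f=grab_frame(n);cv2.imwrite(f"pics/{n}1.png",f["pixels"]);np.savez(f"{n}.npz",K=f["K"],R=f["R"],t=f["t"])
s=sensors.state();print(s["time"],s["ee_pos"],p,s["orientation"],o,s["joint_positions"].round(0))
c=cam("wrist")
P=E(0,0,SY)
for l in[(-.085,0,0),(.05,0,0),(.075,.033,-.0595),(.075,-.033,-.0595),(.155,.033,-.0595),(.155,-.033,-.0595)]:print(l,w2pix(c,SP+P@np.array(l)).round(1))
E
```

```text
2.65 [ 0.48392489 -0.24087999  0.1090791 ] [ 0.48430431 -0.23926785  0.10866905] [-1.34957634e+02  5.45214835e-02  1.68309741e+02] [-135.     0.   168.5] [ 10.  41. -17. 112.  62.  66.  27.]
(-0.085, 0, 0) [320.3 108.6]
(0.05, 0, 0) [320.4 322.8]
(0.075, 0.033, -0.0595) [408.9 338.1]
(0.075, -0.033, -0.0595) [341.7 306.2]
(0.155, 0.033, -0.0595) [401.2 422.9]
(0.155, -0.033, -0.0595) [340.1 382.3]
```

View pics/wrist1.png

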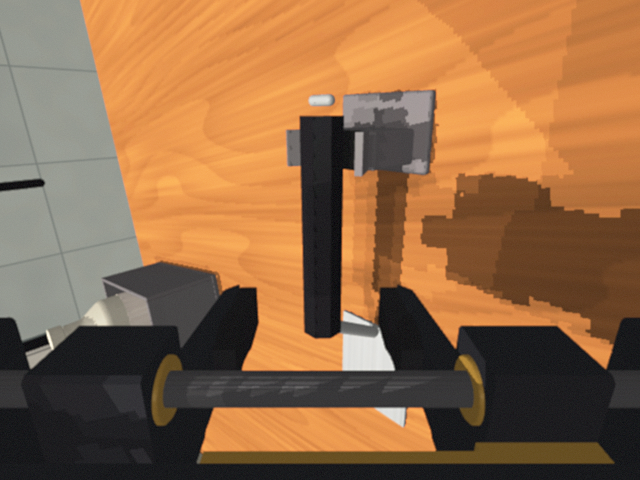

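The wrist view shows the handle from (321,117) to (321,331), about 8 px further down than predicted, so the spatula lies about 4.5 mm further ahead. Laterally it is good. I'll correct for this and grip.

```bash
cat >> h.py <<'E'
SP=np.array([.475,-.285,.062])+E(0,0,SY)@np.array([.0045,0,0]); GX=.01
E
python3 - <<'E'
from h import *
from plant import bot,sensors,grab_frame
P=E(0,0,SY)
p,o=tcp(P,CFG,grip=SP,d=.016)
print("stop",bot.move_l(p,rate=.06,ori=o,stop_force=8))
s=sensors.state();print(s["ee_pos"]-p,s["contact_force"])
bot.set_gripper(0.0,60)
s=sensors.state();print(s["width"],s["finger_force"],s["contact_force"],s["ee_pos"]-p)
p2,o2=tcp(P,CFG,grip=SP+[0,0,.10],d=.016)
bot.move_l(p2,rate=.12,ori=o2)
for n in("wrist","side"):
    f=grab_frame(n);cv2.imwrite(f"pics/{n}2.png",f["pixels"]);np.savez(f"{n}2.npz",K=f["K"],R=f["R"],t=f["t"])
s=sensors.state();print(s["time"],s["width"],s["contact_force"],s["moment"],s["ee_pos"]-p2,s["orientation"]-o2)
E
```

```text
stop False
[0.00027935 0.00031427 0.00018837] [-0.04476138 -0.57548529  0.57924275]
0.023116243915767953 59.973070342093706 [ 1.2700223   0.1317769  -0.71728209] [ 6.45809831e-06  1.19120309e-04 -8.71497771e-05]
5.8667 0.023319520746798703 [ 0.79222927 -1.2099402  -1.70469528] [ 1.00334788 -0.32464623 -0.02094825] [-4.96073500e-04  9.38176970e-05 -8.81038265e-04] [-0.00554477 -0.09126846  0.00093723]
```

View pics/wrist2.png

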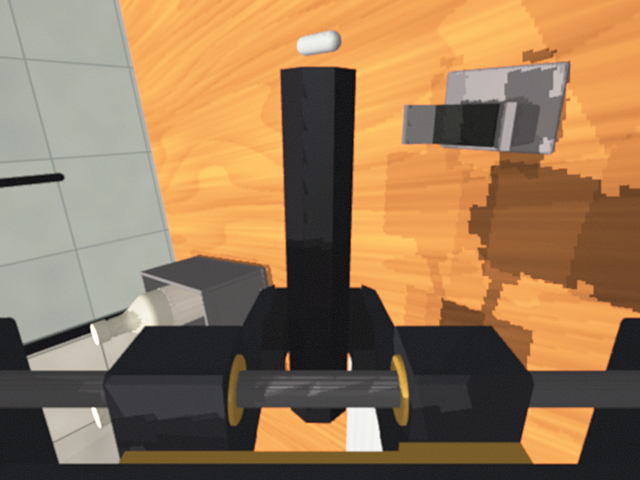

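The wrist view shows the handle centred and held straight between the pads, with its rear end at (318,68). Next I'll move to the pre-insertion pose and check it.

```bash
cat >> h.py <<'E'
D=.016
RT=E(0,0,TY)
def bl(dx,dy,z): return np.array([*TR,z])+RT@np.array([dx,dy,0.])
def go(bot,P,b,rate=.15,**k):
    p,o=tcp(P,CFG,blade=b,d=D); return bot.move_l(p,rate=rate,ori=o,**k)
E
python3 - <<'E'
from h import *
from plant import bot,sensors,grab_frame
c=cam("wrist2"); 
p,o=tcp(E(0,0,SY),CFG,grip=SP+[0,0,.1],d=D)
for l in[(-.085,0,0),(.05,0,0)]:print(w2pix(c,SP+[0,0,.1]+E(0,0,SY)@np.array(l)).round(1))
go(bot,RT,bl(-.10,.004,.10),rate=.25)
go(bot,RT,bl(-.093,.004,.034),rate=.12)
for n in("top","side"):
    f=grab_frame(n);cv2.imwrite(f"pics/{n}3.png",f["pixels"])
    np.savez(f"{n}.npz",K=f["K"],R=f["R"],t=f["t"])
s=sensors.state();print(s["time"],s["width"],s["ee_pos"]-tcp(RT,CFG,blade=bl(-.093,.004,.034),d=D)[0],s["joint_positions"].round(0))
a,b=[cv2.imread(f"pics/{n}3.png") for n in("top","side")]
a=cv2.resize(a[190:290,240:340],None,fx=4,fy=4,interpolation=2);b=cv2.resize(b[220:320,230:330],None,fx=4,fy=4,interpolation=2)
cv2.imwrite("pics/z3.png",np.hstack([a,b]))
for n,o in(("top",(240,190)),("side",(230,220))):
    c=cam(n)
    for l in[(.04,.033),(.04,-.033),(-.04,.033),(-.04,-.033)]:
        print(n,l,((w2pix(c,bl(-.093,.004,.034)+RT@np.array([*l,0]))-o)*4+1.5+[0 if n=="top" else 400,0]).round(0))
    for l in[(.046,.055,.031),(.046,-.055,.031),(-.046,-.055,.031),(-.046,.055,.031)]:
        print(n,"tray",((w2pix(c,np.array([*TR,0])+RT@np.array(l))-o)*4+1.5+[0 if n=="top" else 400,0]).round(0))
E
```

```text
[317.   75.3]
[316.7 404.7]
8.6583 0.022820044761134743 [0.00026619 0.00032889 0.00066245] [-25.  49. -31. 106.  49.  81.   8.]
top (0.04, 0.033) [116. 225.]
top (0.04, -0.033) [218. 220.]
top (-0.04, 0.033) [119. 349.]
top (-0.04, -0.033) [222. 345.]
top tray [85. 76.]
top tray [253.  69.]
top tray [258. 209.]
top tray [ 88. 216.]
side (0.04, 0.033) [710. 291.]
side (0.04, -0.033) [756. 218.]
side (-0.04, 0.033) [834. 334.]
side (-0.04, -0.033) [875. 257.]
side tray [551. 264.]
side tray [634. 150.]
side tray [763. 191.]
side tray [687. 312.]
```

View pics/z3.png

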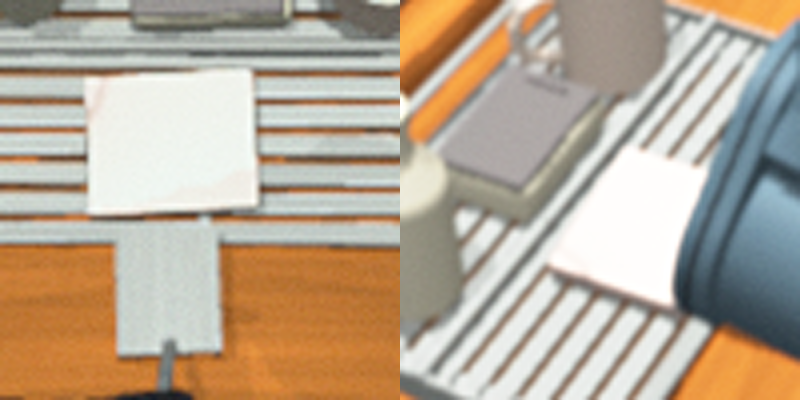

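The top crop shows the blade at (116-222, 222-355), square with the tray and centred within its ribs, with its tip just ahead of the tray's front edge. In the side crop the arm hides the blade. I'll touch down on the front slat to find the height.

```bash
python3 - <<'E'
from h import *
from plant import bot,sensors,grab_frame
s0=sensors.state()["contact_force"]
st=go(bot,RT,bl(-.093,.004,.008),rate=.02,stop_force=2.5)
s=sensors.state();p,o=tcp(RT,CFG,blade=bl(-.093,.004,.01525),d=D)
print(st,s["time"],(s["ee_pos"]-p).round(4),s["contact_force"]-s0)
E
```

```text
True 9.6417 [-0.0004 -0.0007 -0.0029] [-0.19675842  0.39404592  2.36932438]
```

```bash
python3 - <<'E'
from h import *
from plant import bot,sensors,grab_frame
go(bot,RT,bl(-.093,.004,.0158),rate=.02)
s0=sensors.state()["contact_force"]
st=go(bot,RT,bl(-.010,.004,.0158),rate=.05,stop_force=4)
s=sensors.state();p,o=tcp(RT,CFG,blade=bl(-.01,.004,.0158),d=D)
print(st,s["time"],(s["ee_pos"]-p).round(4),s["contact_force"]-s0)
if not st:
    s0=sensors.state()["contact_force"]
    go(bot,RT,bl(-.010,.004,.03),rate=.03)
    s=sensors.state();print(s["time"],s["contact_force"]-s0,s["width"])
f=grab_frame("top");cv2.imwrite("pics/t4.png",cv2.resize(f["pixels"][190:290,240:340],None,fx=4,fy=4,interpolation=2))
E
```

```text
False 11.7833 [-0.0002  0.0001  0.    ] [1.9017869  0.1436809  0.42738952]
12.4083 [-0.59535818 -1.14571074 -3.04142217] 0.02326484406011097
```

View pics/t4.png

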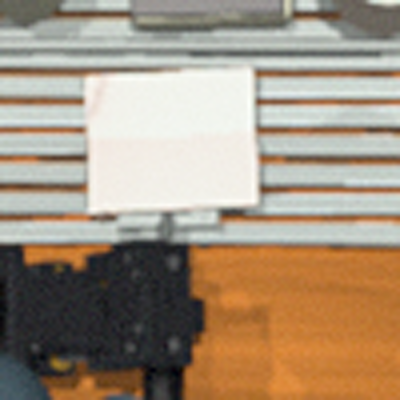

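The tray rides on the blade, with the plate at (88-258, 70-212), the blade's rear edge about 8 mm behind the tray front, and a 3 N load. Now I'll lift and roll.

```bash
python3 - <<'E'
from h import *
from plant import bot,sensors,grab_frame
go(bot,RT,bl(-.013,.004,.112),rate=.08)
s=sensors.state();print(s["time"],s["contact_force"],s["joint_positions"].round(0))
for r in range(10,81,10):
    try: go(bot,E(0,0,TY)@E(r,0,0),bl(-.013,.004,.112),rate=.035)
    except bot.PlanningError as e: print(r,e); break
    s=sensors.state();print(r,round(s["time"],2),s["contact_force"].round(1),s["moment"].round(2),s["joint_positions"].round(0),round(s["width"],4))
f=grab_frame("top");a=cv2.resize(f["pixels"][170:290,230:350],None,fx=3,fy=3)
f=grab_frame("side");b=cv2.resize(f["pixels"][200:320,220:340],None,fx=3,fy=3)
cv2.imwrite("pics/t5.png",np.hstack([a,b]))
E
```

```text
13.6333 [-0.25789436  0.35818686 -4.80518612] [-22.  45. -30.  96.  49.  89.  20.]
10 14.03 [ 1.2  1.  -4.2] [1.1  0.23 0.04] [-15.  41. -34. 100.  47.  80.  24.] 0.023
20 14.43 [-0.6  1.  -4.6] [ 0.76  0.18 -0.03] [ -7.  37. -37. 103.  44.  71.  28.] 0.0233
30 14.83 [ 0.3  0.  -4.2] [0.51 0.18 0.06] [  1.  35. -40. 106.  40.  62.  34.] 0.023
40 15.23 [-0.3  0.7 -3.8] [0.2  0.11 0.04] [ 11.  34. -44. 108.  35.  53.  42.] 0.0231
50 15.63 [-0.8  0.3 -3.6] [-0.14  0.1  -0.  ] [ 21.  36. -48. 110.  30.  47.  51.] 0.023
60 16.03 [ 0.3  0.5 -4.3] [-0.47  0.11 -0.03] [ 31.  40. -54. 111.  25.  42.  60.] 0.0229
70 16.43 [-0.1  0.7 -3.5] [-0.76  0.06 -0.04] [ 40.  46. -59. 111.  21.  40.  69.] 0.023
80 16.83 [ 0.3  1.  -4.2] [-1.07 -0.01 -0.02] [ 47.  54. -63. 111.  18.  39.  77.] 0.0228
```

View pics/t5.png

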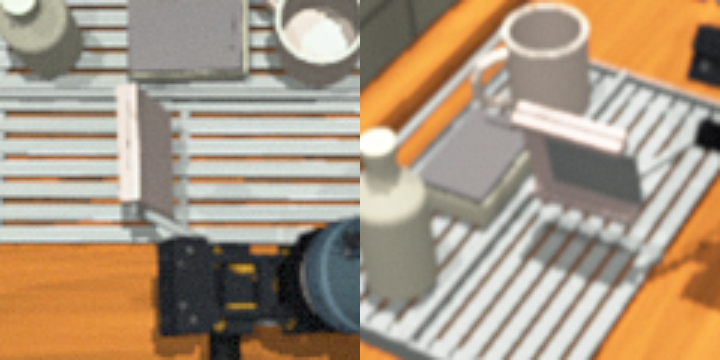

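The tray hangs near-vertical on the blade, hooked by its upper rib, with its ribs side toward +y. I'll finish to 90° and set the lower edge on the slats.

```bash
python3 - <<'E'
from h import *
from plant import bot,sensors,grab_frame
R=lambda r:RT@E(r,0,0)
def st(n):
    s=sensors.state();print(n,round(s["time"],2),s["contact_force"].round(1),s["moment"].round(2),s["joint_positions"].round(0))
go(bot,R(88),bl(-.013,.004,.112),rate=.035);st("88")
go(bot,R(88),bl(-.013,.004,.084),rate=.05);bot.hold(.3);st("high")
go(bot,R(88),bl(-.013,.004,.072),rate=.02);bot.hold(.3);st("low")
for r,dy in((92,0),(96,-.002),(100,-.004),(104,-.008)):
    p,o=tcp(R(r),CFG,blade=bl(-.013,.004+dy,.072),d=D);q=bot.inverse_kinematics(p,o);print(r,None if q is None else np.round(q))
f=grab_frame("side");b=cv2.resize(f["pixels"][200:320,220:340],None,fx=3,fy=3);cv2.imwrite("pics/t6.png",b)
E
```

```text
88 17.28 [ 0.4 -0.4 -3.5] [-1.3   0.04  0.  ] [ 52.  62. -65. 110.  17.  40.  83.]
high 18.29 [-0.8  0.5 -4.8] [-1.3   0.04  0.05] [ 51.  64. -63. 110.  18.  38.  83.]
low 19.34 [-0.7  0.  -2.2] [-0.89 -0.13  0.05] [ 50.  65. -62. 110.  19.  37.  84.]
92 [ 52.  69. -63. 109.  18.  38.  87.]
96 [ 54.  73. -64. 108.  18.  40.  90.]
100 [ 56.  77. -65. 106.  17.  41.  92.]
104 [ 58.  81. -66. 105.  16.  43.  95.]
```

View pics/t6.png

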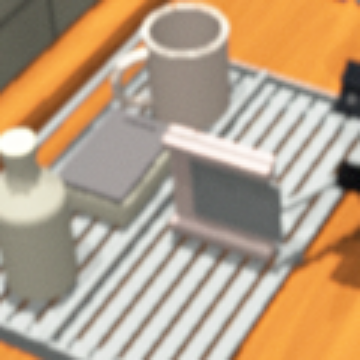

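The tray now stands on its lower edge on the slats, and the load on the spatula has dropped by 2 N. Tip it over gently.

```bash
python3 - <<'E'
from h import *
from plant import bot,sensors,grab_frame
R=lambda r:RT@E(r,0,0)
for r,dy in((92,0),(96,-.002),(100,-.004),(104,-.008),(104,-.016)):
    go(bot,R(r),bl(-.013,.004+dy,.072),rate=.02)
bot.hold(.4)
s=sensors.state();print(s["time"],s["contact_force"].round(1),s["moment"].round(2))
f=grab_frame("top");a=cv2.resize(f["pixels"][170:290,230:350],None,fx=3,fy=3)
f=grab_frame("side");b=cv2.resize(f["pixels"][200:320,220:340],None,fx=3,fy=3)
cv2.imwrite("pics/t7.png",np.hstack([a,b]))
E
```

```text
21.6583 [ 0.9  0.1 -2.7] [-1.13 -0.22 -0.04]
```

View pics/t7.png

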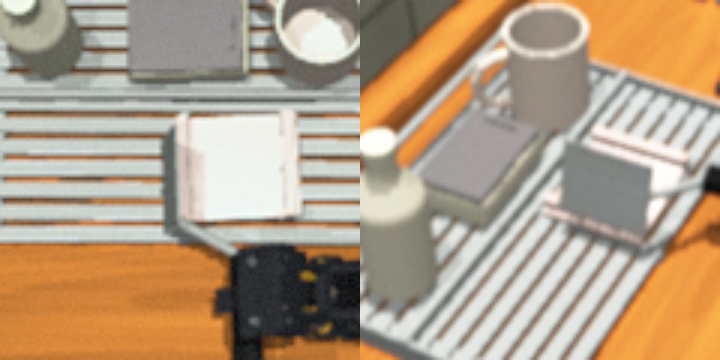

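The tray lies flat with its ribs up in the front bay, at (180-298, 108-222) in the top crop, and the blade is clear on its left. Now I'll withdraw, unroll and return the spatula.

```bash
python3 - <<'E'
from h import *
from plant import bot,sensors,grab_frame
R=lambda r:RT@E(r,0,0)
go(bot,R(104),bl(-.013,.006,.13),rate=.08)
go(bot,R(95),bl(-.10,.006,.14),rate=.15)
for r in(80,65,50,35,20,5,0): go(bot,R(r),bl(-.10,.006,.14),rate=.05)
s=sensors.state();print(s["time"],s["joint_positions"].round(0))
P=E(0,0,SY)
p,o=tcp(P,CFG,grip=SP+[0,0,.10],d=D);bot.move_l(p,rate=.25,ori=o)
p,o=tcp(P,CFG,grip=SP+[0,0,.025],d=D);bot.move_l(p,rate=.1,ori=o)
s0=sensors.state()["contact_force"]
p,o=tcp(P,CFG,grip=SP,d=D);st=bot.move_l(p,rate=.03,ori=o,stop_force=5)
s=sensors.state();print(s["time"],st,s["ee_pos"]-p,s["contact_force"]-s0,s["joint_positions"].round(0))
for n in("top","side"):
    f=grab_frame(n);cv2.imwrite(f"pics/{n}8.png",f["pixels"])
a,b=[cv2.imread(f"pics/{n}8.png") for n in("top","side")]
cv2.imwrite("pics/z8.png",np.hstack([cv2.resize(a[200:330,400:530],None,fx=3,fy=3),cv2.resize(b[150:280,340:470],None,fx=3,fy=3)]))
E
```

```text
26.325 [-21.  39. -37. 106.  45.  89.  13.]
30.0583 True [-0.00031103  0.00012909 -0.00015259] [0.5726757  0.68477769 7.24887008] [ 16.  48. -16. 110.  71.  62.  24.]
```

View pics/z8.png

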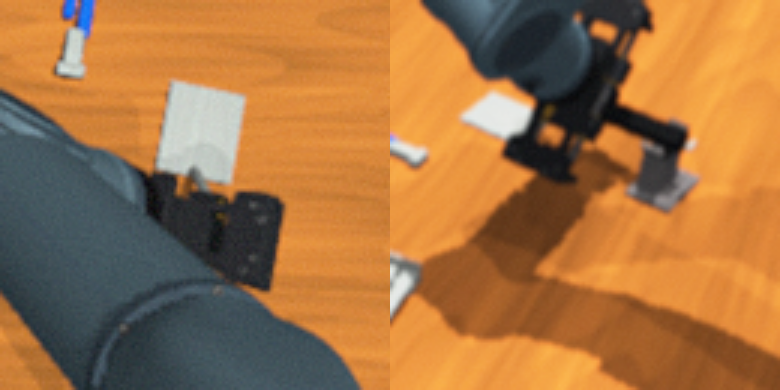

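The blade is on the counter and the handle is in the rest, touching down right at the target height. Release and retreat.

```bash
python3 - <<'E'
from h import *
from plant import bot,sensors,grab_frame
P=E(0,0,SY)
bot.set_gripper(.05)
p,o=tcp(P,CFG,grip=SP,d=D-.12);bot.move_l(p,rate=.1,ori=o)
bot.move_l(p+np.array([-.12,-.0,.12]),rate=.2)
bot.hold(.5)
s=sensors.state();print(s["time"],s["contact_force"])
for n in("top","side"):
    f=grab_frame(n);cv2.imwrite(f"pics/{n}9.png",f["pixels"])
a,b=[cv2.imread(f"pics/{n}9.png") for n in("top","side")]
cv2.imwrite("pics/z9.png",np.hstack([cv2.resize(a[140:340,215:515],None,fx=1.33,fy=1.33),cv2.resize(b[150:350,180:480],None,fx=1.33,fy=1.33)]))
E
```

```text
33.5833 [ 0.18813447  0.1034416  -0.56426764]
```

View pics/z9.png

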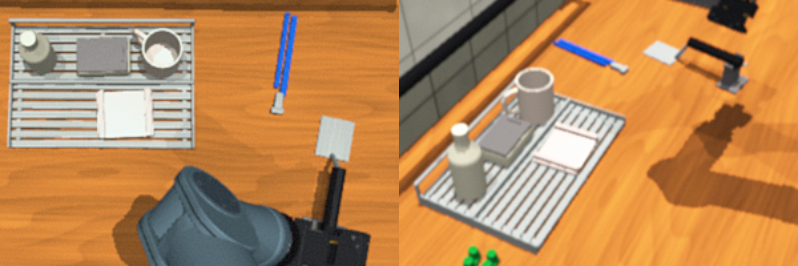

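The tray lies ribs up in the front bay. The spatula is in its rest with its blade flat, the bystanders are unmoved and the arm is clear. Signing off.

```bash
python3 -c "
from plant import workorder
print(workorder.sign_off())"
```

```text
the job is handed in; nothing more can be done
None
```

I turned the tray over with the spatula, tipping it the last part so that it fell freely from about upright; in the final pictures it lies ribs up in the front bay, the spatula is back on its rest with its blade flat, and the job is handed in (no verdict was returned).

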